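# Serve the round roll with the tongs

## Task

Pick up the serving tongs from the counter, close their jaws on the small round bread roll on the wooden board, and carry it over to the empty plate without ever touching the roll with the gripper or arm. Finish holding it still in the closed tongs above the middle of the plate, the roll at least 5 cm clear above the plate; do not put anything down or let go at the end. Leave the other bread, the plate and everything else on the counter where they stand.

Things in the scene. Friction and masses are not known exactly. Their poses are not given: they have to be found in the camera images.
- tongs: Spring-open serving tongs, 110 g, steel with two black grips, flat on the counter, jaws pointing roughly away from the robot; 26 mm tall all over. Origin: on the underside, midway between the grips (near the centre of mass); x to the jaws, y to the left arm, z up. Pivot at x = -105 mm, rear end -131, jaw ends +118. The grips, x -28 to +28, are pinched across y.
- tongs_jaws (a point): Midway between the jaws, where the roll's axis should lie: 95 mm along x from the tongs' origin, 13 mm above their underside. Each jaw is a shallow upright V, 26 mm tall, 42 mm long in x; at rest 90 mm apart in the middle of the V, 72 mm at its edges, 96 mm over the outsides. The jaw gap changes 1.9 times as much as the width over the grips.
- tongs_left: Left arm of the tongs (grip and jaw). Origin on the pivot, at the underside; turned about z relative to the tongs by 0 rad at rest (open), -0.08 rad on the round roll, -0.18 rad shut. Width over the outer faces of the two grips: 63 mm at rest, 46 mm on the round roll, 25 mm shut.
- tongs_right: Right arm of the tongs, the mirror image: 0 rad at rest, +0.08 on the round roll, +0.18 shut. The arms are geared to move equally. The spring pushes each grip outward with about 4 N at rest and 5 N on the roll, so partly pinched tongs can be carried open; 12 to 20 N of grip holds the roll well.
- board: Fixed wooden bread board, 200 (x) by 350 (y) mm, 15 mm thick, carrying three pieces of bread side by side in y, about 125 mm apart. Origin at the centre of its underside.
- roll: The round bread roll: the only round piece on the board, 54 mm diameter with upright sides from 12 to 28 mm above its foot, 42 mm tall, 45 g, a cross on top; stands upright on the board. Origin: centre of its underside, z up.
- long_roll: Oblong bread roll on the board, 90 by 44 by 36 mm tall, long in its own x, within about 0.35 rad of world x; not wanted. Origin under its centre.
- loaf_end: Box-shaped end of a loaf on the board, 62 (x) by 45 (y) by 46 mm tall, its x within about 0.35 rad of world x; not wanted. Origin under its centre.
- plate: Empty white plate, 170 mm across, 18 mm high, loose on the counter at the robot's right. Origin: centre of its underside.
- jam_jar: Short jar, 60 mm across, 75 mm tall, behind the tongs; leave alone. Origin under its centre.
- honey_jar: Taller jar, 60 mm across, 100 mm tall, behind the tongs; leave alone. Origin under its centre.
- mug: White mug, 76 mm across plus its handle, 85 mm tall, behind the plate; leave alone. Origin under its centre.
- ramekin: Small white dish, 64 mm across, 35 mm tall, between robot, tongs and plate; leave alone. Origin under its centre.
- spoon: Spoon 150 mm long lying flat on the counter between robot and board; leave alone.
Things that resemble listed ones, but are neither listed nor needed, are in the scene too. Several things have the shape of the plate; the one meant has the colours described above.

How it is judged:
By the outcome, as a careful person would: the job done as asked, in the order asked, and still so for the second after the job is handed in, while the arm keeps its last pose, push and grip.
It also fails if it takes over 38 s, if anything falls off the work surface, if the arm or the gripper's body presses on something with over 40 N, if the wrist force passes 120 N, or if a joint passes its speed limit or range.

## Robot

A 6-joint arm with a two-finger parallel gripper is mounted at the origin on the work surface. World frame = base frame: x ahead of the robot, y to its left, z up, the work surface at z = 0. Lengths are in m, angles in degrees, forces in N, time in s.
With the tool pointing down it reaches from about 0.4 to 0.825 m from the base axis. Payload 7 kg.
Tool frame: the origin (TCP) lies on the front face of the gripper's body, between the roots of the fingers; the fingertips stand 66 mm ahead of it and the grasp point (between the pads) lies 47 mm ahead of it; z points along the fingers, y is the line along which they close (so a half turn about z gives the same grasp; the last joint's range is limited). The gripper opens to 88 mm and grips with 3 to 60 N. Pads are 19 mm wide; open, the fingers measure 130 mm over their backs; the gripper's body (78 mm by 193 mm) begins 47 mm behind the grasp point.
Start: joints at [93.684, 20.546, 0.682, 0, -70.136, -16.507], TCP at [0.15, 0.658, 0.292] pointing down, gripper open.
Joint ranges: [-176.03, 176.03], [-82.01, 121.73], [-58.28, 71.71], [-173.87, 95.51], [-174.79, -0.11], [-173.66, 173.66]. Speed limits (degrees/s): [136.94, 136.94, 172.46, 180, 180, 180].

## Interface

Orientations are given as [roll, pitch, yaw] about the fixed x, y, z axes, in that order (R = Rz(yaw) Ry(pitch) Rx(roll)).
In Python, from plant import ctrl gives the robot as it stands.
- The arm moves only by the tool send_rows, never from a script. Its argument "deltas" is a list of rows, each a list of 2 entries, a list of its own where there are three numbers: the shift along the tool's x, y, z each as a share of 800 mm, from -1 to 1, then the turn about the tool's z as a share of 90 degrees, from -1 to 1. A call has exactly 5 rows; each row is the pose to reach, as a shift and turn from the pose commanded when the call began, along the tool's axes at that moment; what a row does not reach only later rows make up. A row lasts 1/12 s, in which the tool goes at most 41.7 mm and 7.16 degrees, less where a joint would pass 70% of its speed; a pose out of reach is approached as far as the arm can. A call with a number of a shift or a turn outside -1 to 1 is refused whole. A call with a gripper value outside its range is refused whole. "gripper" is the opening, from 0 (shut) to 1 (fully open), set as the call begins (left out, the last holds). The fingers move at their own pace and stop on an object; the grip force is fixed at half the most. Time passes only in rows, so rows that repeat a pose let the fingers close, or fill a call up. It gives the time, the measured TCP pose, the force, the opening and the grip force at its end, in the units of the state.
- ctrl.get_obs(): the state, without advancing time (a new reading comes with each control period).
- ctrl.snapshot(name): name is "scene" or "top" or "wrist"; returns a dict with "color" (420x560x3 uint8, red, green, blue), "vertical_fov" (degrees; the focal length in pixels is half the picture's height over the tangent of half this angle, whatever the lens; pixels are square), "cx", "cy" (the principal point, pixels), "rvec" (rotation vector, rad) and "tvec" (3), from world to camera coordinates, as OpenCV has them. Camera axes: x right, y down, z forward; pixel columns grow to the right and rows downward; lengths in m; the calibration is good to about 2 mm. A picture is of the moment at which its call begins. There is no depth.
- ctrl.close_job(): hands the job in; it is judged then, once.
Trained networks look in a picture, given as the dict that the camera call returned (one of the last four; its "shot" number tells which), for a name from the list of things; names that differ only in an ending like _2 or _b are one class to them, and where a whole thing is asked for, a point or a joint stands for the part that bears it (a point fixed in the world has none). Each returns a list of dicts, best first, with "conf" (0 to 1); they miss things now and then, are a little off and sometimes report something else, mostly with a low value. They report only what shows in the picture. A call takes as long as a camera call. They do not tell look-alikes from the thing itself.
- ctrl.boxes_of(picture, thing): "xy" ([column, row] as shares, 0 to 1, of the picture: columns of its width, rows of its height, amid what is visible of it).
- ctrl.cut_out(picture, thing): "pixels" (420x560 bool, what is visible of it) and "xy" ([column, row] as shares, 0 to 1, of the picture: columns of its width, rows of its height, amid what is visible of it).
The state is a dict: "clock": time; "joint_pos": joint angles; "qvel": joint speeds; "tau": joint torques, N m; "tool_pos": TCP position; "orientation": TCP orientation; "force": force on the tool from outside, world axes, zero at the start; "moment": the same for the moment, N m; "opening": finger opening in m; "gripper_force": force on a finger pad.
Only numpy, scipy, OpenCV 4.12 (cv2) and the standard library are available. Lean on these libraries where they do the work, as an engineer would, in place of code of your own. Each camera call takes 0.05 s, during which the arm holds its last target. There are 200 camera calls.

## Working session

There is one attempt and no reset: what is moved stays moved. The work goes in short steps, Python scripts to look and compute and a tool call to move; the robot and the scene stay as the last step left them, time stands still between calls to the robot, and variables do not carry over. Pictures are saved under pics/ and viewed, at most 10 in all, crops included, and the job is handed in when it is done.

Besides the shell and the picture viewer there is one more tool, called after "Request:" as a command line: name --argument value ..., lists and objects as JSON in quotes. send_rows: Moves the arm, as the interface text tells. Shift numbers are shares of 800 mm and turn numbers shares of 90 degrees, none past 1 either way. Its arguments: {"type":"object","properties":{"deltas":{"type":"array","items":{"type":"array"}},"gripper":{"type":"number"}},"required":["deltas"]}

```bash
mkdir -p pics
cat > h.py <<'E'
import numpy as np, cv2
from plant import ctrl
def cam(p):
    R=cv2.Rodrigues(np.array(p["rvec"],float))[0]; t=np.array(p["tvec"],float).ravel()
    f=210/np.tan(np.radians(p["vertical_fov"])/2); return R,t,f
def ray(p,px,z):
    R,t,f=cam(p); d=R.T@np.array([(px[0]-p["cx"])/f,(px[1]-p["cy"])/f,1]); c=-R.T@t
    return c+d*(z-c[2])/d[2]
def proj(p,X):
    R,t,f=cam(p); q=R@np.array(X,float)+t; return f*q[0]/q[2]+p["cx"], f*q[1]/q[2]+p["cy"]
def save(p,n): cv2.imwrite("pics/"+n,p["color"][:,:,::-1])
E
python3 - <<'E'
from h import *
o=ctrl.get_obs(); print({k:np.round(v,3) for k,v in o.items()})
for n in("scene","top"):
    p=ctrl.snapshot(n); save(p,n+"0.png"); print(n,-cam(p)[0].T@cam(p)[1])
    for th,z in (("tongs",.026),("tongs_left",.026),("tongs_right",.026),("tongs_jaws",.013),("roll",.05),("long_roll",.04),("loaf_end",.05),("plate",.015),("board",.015),("jam_jar",.075),("honey_jar",.1),("mug",.08),("ramekin",.03),("spoon",0)):
        for d in ctrl.boxes_of(p,th)[:3]:
            x=np.array(d["xy"])*[560,420]; print(th,round(d["conf"],2),x.round(0),ray(p,x,z).round(3))
E
```

```text
{'clock': np.float64(0.0), 'joint_pos': array([ 9.3685e+01,  2.0591e+01,  6.3400e-01, -2.1000e-02, -7.0135e+01,
       -1.6508e+01]), 'qvel': array([ 0.001, -0.012, -0.071, -0.016, -0.039, -0.01 ]), 'tau': array([-0.0000e+00, -5.8271e+01,  2.9306e+01,  6.9970e+00,  7.0000e-03,
       -0.0000e+00]), 'tool_pos': array([0.15 , 0.658, 0.291]), 'orientation': array([ 1.79906e+02, -7.00000e-03, -1.28300e+01]), 'force': array([-0.14 , -0.839, -0.542]), 'moment': array([-0.016,  0.013,  0.023]), 'gripper_force': np.float64(0.0), 'opening': np.float64(0.088)}
scene [ 1.01039861 -0.72874132  0.93243198]
tongs 0.89 [285. 220.] [ 0.524 -0.139  0.026]
tongs_left 0.88 [290. 216.] [ 0.525 -0.119  0.026]
tongs_right 0.7 [276. 226.] [ 0.518 -0.174  0.026]
tongs_right 0.64 [292. 216.] [ 0.529 -0.117  0.026]
tongs_jaws 0.58 [280. 215.] [ 0.495 -0.126  0.013]
roll 0.81 [341. 186.] [0.581 0.046 0.05 ]
loaf_end 0.71 [361. 165.] [0.582 0.158 0.05 ]
plate 0.89 [218. 278.] [ 0.506 -0.387  0.015]
plate 0.89 [139. 330.] [ 0.463 -0.601  0.015]
plate 0.8 [154. 236.] [ 0.275 -0.401  0.015]
board 0.78 [360. 176.] 
[... 374 characters left out ...]
.57175594]
tongs 0.63 [297. 207.] [ 0.498 -0.151  0.026]
tongs 0.54 [362. 136.] [ 0.721 -0.354  0.026]
tongs_jaws 0.53 [286. 208.] [ 0.495 -0.117  0.013]
roll 0.77 [235. 182.] [0.571 0.04  0.05 ]
long_roll 0.72 [148. 179.] [0.581 0.309 0.04 ]
plate 0.88 [371. 203.] [ 0.513 -0.385  0.015]
plate 0.7 [437. 221.] [ 0.456 -0.591  0.015]
plate 0.65 [378. 281.] [ 0.27  -0.405  0.015]
board 0.82 [200. 182.] [0.574 0.153 0.015]
jam_jar 0.84 [322. 130.] [ 0.73  -0.224  0.075]
honey_jar 0.81 [280. 131.] [ 0.721 -0.098  0.1  ]
mug 0.61 [363. 138.] [ 0.704 -0.348  0.08 ]
ramekin 0.79 [329. 252.] [ 0.359 -0.25   0.03 ]
spoon 0.92 [208. 254.] [0.35  0.127 0.   ]
spoon 0.2 [285. 203.] [ 0.511 -0.115  0.   ]
```

View pics/scene0.png

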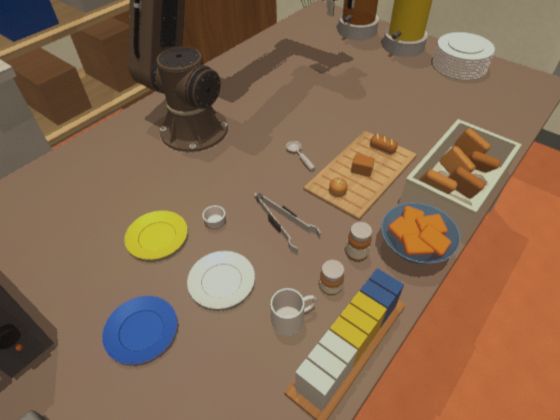

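View pics/top0.png

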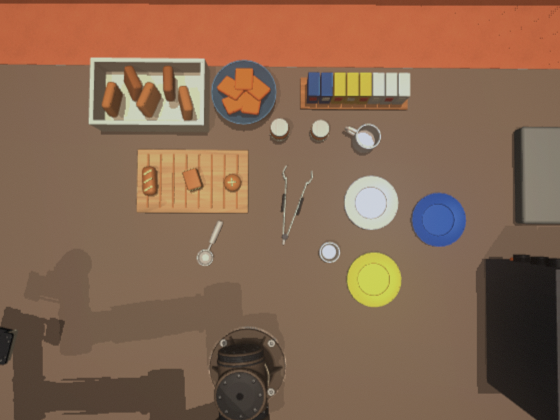

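The scene picture shows the tongs at about (285,220), with jaws at (318,232) and (294,247). The round roll is at (340,186) and the white plate at (221,280). In the top picture the tongs' pivot is at (284,240) and the jaws at (285,168) and (309,175). The roll is at (232,182) and the white plate at (371,203). Next I move towards a point above the tongs.

Request:
send_rows --deltas '[[[0.038, 0.032, 0], 0], [[0.077, 0.064, 0], 0], [[0.115, 0.097, 0], 0], [[0.154, 0.129, 0], 0], [[0.19, 0.16, 0], 0]]' --gripper 1

```text
clock: 1.92
tool_pos: [0.2705, 0.4979, 0.2923]
orientation: [-180.0, -0.0, -12.8]
force: [0.1, -0.3, -0.6]
opening: 0.0877
gripper_force: 0.0
```

Request:
send_rows --deltas '[[[0.038, 0.032, 0], 0], [[0.077, 0.064, 0], 0], [[0.115, 0.097, 0], 0], [[0.154, 0.129, 0], 0], [[0.19, 0.16, 0], 0]]'

```text
clock: 2.33
tool_pos: [0.3903, 0.3392, 0.2926]
orientation: [-180.0, -0.0, -12.8]
force: [0.2, 0.1, 0.1]
opening: 0.0877
gripper_force: 0.0
```

Request:
send_rows --deltas '[[[0.02, 0.046, 0], 0], [[0.04, 0.093, 0], 0], [[0.06, 0.14, 0], 0], [[0.08, 0.187, 0], 0], [[0.1, 0.23, 0], 0]]'

```text
clock: 2.75
tool_pos: [0.4263, 0.1417, 0.2926]
orientation: [-180.0, -0.0, -12.8]
force: [0.8, 0.9, -0.4]
opening: 0.0877
gripper_force: 0.0
```

Request:
send_rows --deltas '[[[0.02, 0.046, 0], 0], [[0.04, 0.093, 0], 0], [[0.06, 0.14, 0], 0], [[0.08, 0.187, 0], 0], [[0.1, 0.23, 0], 0]]'

```text
clock: 3.17
tool_pos: [0.4635, -0.0555, 0.2928]
orientation: [-180.0, -0.1, -12.8]
force: [1.7, 0.6, 0.8]
opening: 0.0877
gripper_force: 0.0
```

Request:
send_rows --deltas '[[[0.02, 0.03, 0], 0], [[0.04, 0.06, 0], 0], [[0.065, 0.085, 0], 0], [[0.065, 0.085, 0], 0], [[0.065, 0.085, 0], 0]]'

```text
clock: 3.58
tool_pos: [0.4996, -0.1324, 0.2917]
orientation: [180.0, 0.0, -13.0]
force: [-0.7, -0.2, -0.3]
opening: 0.0875
gripper_force: 0.0
```

Run:
```python
from h import *
p=ctrl.snapshot("wrist"); save(p,"wrist1.png"); o=ctrl.get_obs(); print(o["tool_pos"],o["orientation"],-cam(p)[0].T@cam(p)[1])
for th in("tongs","tongs_left","tongs_right"):
    for d in ctrl.cut_out(p,th)[:2]:
        m=d["pixels"]; ys,xs=np.nonzero(m)
        print(th,round(d["conf"],2),m.sum(),xs.min(),xs.max(),ys.min(),ys.max())
```

```text
[ 0.49919361 -0.13158812  0.29184091] [ 1.79995832e+02  4.24156919e-02 -1.29193529e+01] [ 0.56663797 -0.14752177  0.38430861]
tongs 0.91 2608 243 329 76 268
tongs_left 0.95 1363 242 286 78 259
tongs_right 0.89 978 296 329 78 257
```

View pics/wrist1.png

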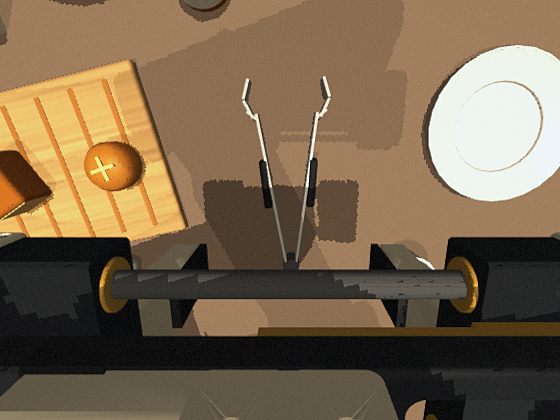

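The wrist picture shows the tongs with jaw tips at (247,78) and (325,77), grips at (265,184) and (312,184), and the pivot near (291,262). The roll is at (112,167), its cross at (103,168). The white plate is centred at about (500,125).

```bash
cat >> h.py <<'E'
from scipy.optimize import minimize
def circ(x,y,r,z):
    a=np.linspace(0,2*np.pi,40); return [(x+r*np.cos(t),y+r*np.sin(t),z) for t in a]
def fit(p,m,body,x0):
    m=m.astype(np.uint8)
    def c(v):
        im=np.zeros((420,560),np.uint8); P=np.array([proj(p,q) for q in body(*v)])
        cv2.fillConvexPoly(im,cv2.convexHull((P*16).astype(np.int32)),1,shift=4)
        return 1-(im&m).sum()/(im|m).sum()
    x0=np.array(x0); s=np.vstack([x0,x0+[.01,0],x0+[0,.01]])
    r=minimize(c,x0,method="Nelder-Mead",options=dict(initial_simplex=s,xatol=2e-4,fatol=1e-4)); return r.x.round(4),round(1-r.fun,3)
# roll standing with its foot at height f
rollb=lambda f:(lambda x,y:circ(x,y,.027,f+.012)+circ(x,y,.027,f+.028)+circ(x,y,.015,f+.040)+circ(x,y,.02,f))
plateb=lambda x,y:circ(x,y,.085,.018)+circ(x,y,.05,0)
E
python3 - <<'E'
from h import *
p=ctrl.snapshot("wrist")
for d in ctrl.cut_out(p,"roll")[:2]: 
    x=np.array(d["xy"])*[560,420]; print("roll",d["conf"],x,fit(p,d["pixels"],rollb(.015),ray(p,x,.04)[:2]))
for d in ctrl.cut_out(p,"plate")[:2]: 
    x=np.array(d["xy"])*[560,420]; print("plate",d["conf"],x,fit(p,d["pixels"],plateb,ray(p,x,.015)[:2]))
L=ctrl.cut_out(p,"tongs_left")[0]["pixels"]; Rm=ctrl.cut_out(p,"tongs_right")[0]["pixels"]
A=[]
for r in range(82,245,4):
    a=np.nonzero(L[r])[0]; b=np.nonzero(Rm[r])[0]
    if len(a) and len(b): A.append((ray(p,(a.min(),r),.026)[:2]+ray(p,(b.max(),r),.026)[:2])/2)
A=np.array(A); c=A.mean(0); u=np.linalg.svd(A-c)[2][0]; u*=np.sign(u[0]); print("yaw",np.degrees(np.arctan2(u[1],u[0])))
print("resid mm",(1000*(A-c)@[-u[1],u[0]]).round(1))
for px,X in (((247,77),118),((325,76),118),((263,160),28),((269,208),-28),((315,160),28),((311,207),-28)):
    w=ray(p,px,.026)[:2]; s=(w-c)@u; print(X,"origin est",(c+u*(s-X/1000)).round(4),"lat",((w-c)@[-u[1],u[0]]).round(4))
E
```

```text
roll 0.8 [113.288 165.018] (array([0.5705, 0.0502]), np.float64(0.959))
yaw -11.323642170130142
resid mm [-1.1 -1.  -0.9 -0.7 -0.1  0.5  0.1  0.2  0.9  1.5 -0.  -0.5  0.2  0.3
  0.4 -0.   0.1  0.2  0.3  0.4  0.5  0.7  0.2 -0.3 -0.2 -0.6 -0.5 -0.4
 -0.3 -0.2 -0.   0.7  0.2  0.3 -0.2 -0.1  0.1  0.2 -0.3 -0.2 -0.7]
118 origin est [ 0.502  -0.1328] lat 0.0428
118 origin est [ 0.5009 -0.1325] lat -0.0399
28 origin est [ 0.5043 -0.1332] lat 0.0299
-28 origin est [ 0.5041 -0.1332] lat 0.0255
28 origin est [ 0.5028 -0.1329] lat -0.029
-28 origin est [ 0.504  -0.1332] lat -0.024
```

Request:
send_rows --deltas '[[[0.0045, 0, 0.03], -0.017], [[0.0045, 0, 0.07], -0.017], [[0.0045, 0, 0.12], -0.017], [[0.0045, 0, 0.16], -0.017], [[0.0045, 0, 0.18], -0.017]]'

```text
clock: 4.45
tool_pos: [0.5008, -0.1316, 0.1445]
orientation: [180.0, 0.3, -11.3]
force: [-0.7, 0.6, -0.8]
opening: 0.0877
gripper_force: 0.0
```

Request:
send_rows --deltas '[[[0, 0, 0.03], 0], [[0, 0, 0.06], 0], [[0, 0, 0.08], 0], [[0, 0, 0.095], 0], [[0, 0, 0.096], 0]]'

```text
clock: 4.87
tool_pos: [0.5016, -0.1317, 0.0691]
orientation: [179.9, 0.2, -11.3]
force: [0.1, 0.2, 0.1]
opening: 0.0878
gripper_force: 0.0
```

Run:
```python
from h import *
p=ctrl.snapshot("wrist"); save(p,"wrist2.png"); o=ctrl.get_obs(); print(o["tool_pos"],o["orientation"],o["force"])
```

```text
[ 0.50220921 -0.13175549  0.07029718] [ 1.79951885e+02  1.47402012e-01 -1.12660608e+01] [-1.02732595  0.21603278  1.35047368]
```

View pics/wrist2.png

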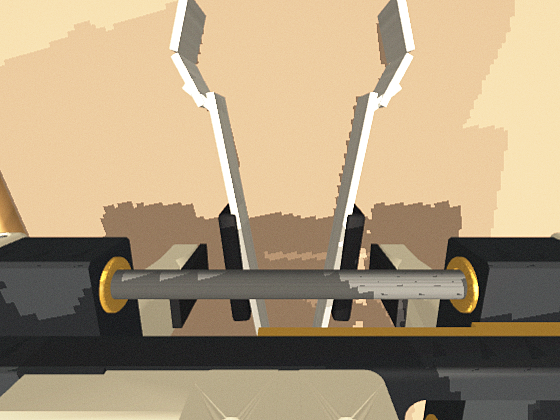

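The picture shows the grips at about (235,265) and (347,265), centred between the pads at (193,285) and (384,285). I'll pinch them partly.

Request:
send_rows --deltas '[[[0, 0, 0], 0], [[0, 0, 0], 0], [[0, 0, 0], 0], [[0, 0, 0], 0], [[0, 0, 0], 0]]' --gripper 0.65

```text
clock: 5.33
tool_pos: [0.5035, -0.1319, 0.0722]
orientation: [-180.0, -0.1, -11.3]
force: [0.9, -0.1, 2.8]
opening: 0.0604
gripper_force: 5.0
```

Request:
send_rows --deltas '[[[0, 0, 0], 0], [[0, 0, 0], 0], [[0, 0, 0], 0], [[0, 0, 0], 0], [[0, 0, 0], 0]]'

```text
clock: 5.75
tool_pos: [0.5038, -0.132, 0.0722]
orientation: [-180.0, -0.1, -11.3]
force: [1.4, -0.5, 5.9]
opening: 0.0573
gripper_force: 6.3
```

Request:
send_rows --deltas '[[[0, 0, -0.01], 0], [[0, 0, -0.03], 0], [[0, 0, -0.06], 0], [[0, 0, -0.1], 0], [[0, 0, -0.13], 0]]'

```text
clock: 6.17
tool_pos: [0.5025, -0.1319, 0.1773]
orientation: [180.0, 0.0, -11.3]
force: [0.5, 0.9, -1.6]
opening: 0.057
gripper_force: 4.1
```

Request:
send_rows --deltas '[[[0, 0, -0.01], 0], [[0, 0, -0.02], 0], [[0, 0, -0.02], 0], [[0, 0, -0.02], 0], [[0, 0, -0.02], 0]]'

```text
clock: 6.58
tool_pos: [0.502, -0.1319, 0.1901]
orientation: [180.0, 0.1, -11.3]
force: [-0.1, -0.8, -1.5]
opening: 0.0568
gripper_force: 4.0
```

Run:
```python
from h import *
o=ctrl.get_obs(); print(o["tool_pos"],o["orientation"],o["force"],o["opening"],o["gripper_force"])
p=ctrl.snapshot("wrist"); save(p,"wrist3.png")
s=ctrl.snapshot("scene"); save(s,"scene3.png")
x=proj(s,o["tool_pos"]); x=[int(v) for v in x]; print(x)
c=s["color"][max(0,x[1]-60):x[1]+90,max(0,x[0]-100):x[0]+100]; c=cv2.resize(c,(400,300),interpolation=cv2.INTER_CUBIC)
w=cv2.resize(p["color"],(400,300)); cv2.imwrite("pics/both3.png",np.hstack([w,c])[:,:,::-1])
for d in ctrl.cut_out(p,"roll")[:1]: 
    x=np.array(d["xy"])*[560,420]; print("roll",d["conf"],x,fit(p,d["pixels"],rollb(.015),[.5705,.05]))
```

```text
[ 0.50202609 -0.13190811  0.19006949] [ 1.79980486e+02  1.35150477e-01 -1.13133575e+01] [-0.07366989 -0.79071582 -1.45190108] 0.05680861963293971 4.0342299323191
[279, 172]
roll 0.89 [ 43.624 175.98 ] (array([0.5698, 0.0509]), np.float64(0.947))
```

View pics/both3.png

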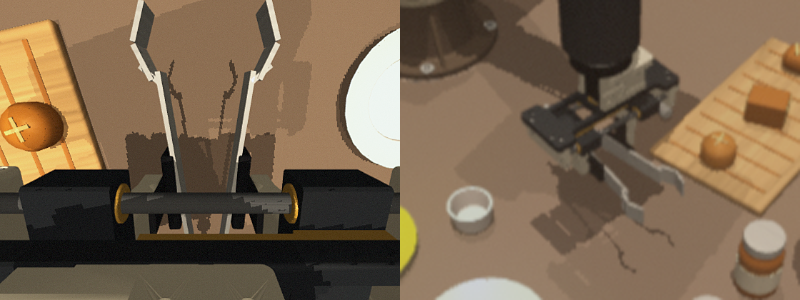

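The tongs are held level and partly open. The jaw kinks are at (183,56) and (385,56) in full-size wrist pixels, and the roll is still on the board. Now I measure where the jaws sit relative to the tool.

```bash
cat >> h.py <<'E'
def axis(p,o,z):
    "tongs' midline in the tool frame at top height z; returns pts (x fwd, y left) mm"
    L=ctrl.cut_out(p,"tongs_left")[0]["pixels"]; Rm=ctrl.cut_out(p,"tongs_right")[0]["pixels"]
    y=np.radians(o["orientation"][2]); M=np.array([[np.cos(y),np.sin(y)],[-np.sin(y),np.cos(y)]]); out=[]
    for r in range(0,230,10):
        a=np.nonzero(L[r])[0]; b=np.nonzero(Rm[r])[0]
        if len(a) and len(b):
            P=[M@(ray(p,(c,r),z)[:2]-o["tool_pos"][:2])*1000 for c in (a.min(),b.max())]; out.append((r,*np.round(P[0],1),*np.round(P[1],1),round((P[0][1]+P[1][1])/2,1)))
    return out
E
python3 - <<'E'
from h import *
p=ctrl.snapshot("wrist"); o=ctrl.get_obs()
for r in axis(p,o,o["tool_pos"][2]-.072+.026): print(*r)
E
```

```text
0 115.9 37.0 115.9 -34.7 1.2
10 112.5 38.1 112.5 -36.1 1.0
20 109.0 39.1 109.0 -37.6 0.8
30 105.5 40.2 105.5 -38.6 0.8
40 102.0 41.3 101.9 -39.7 0.8
50 98.4 42.8 98.3 -41.2 0.8
60 94.7 41.9 94.7 -40.7 0.6
70 91.0 41.8 90.9 -39.8 1.0
80 87.2 40.1 87.2 -38.1 1.0
90 83.4 38.8 83.3 -37.1 0.8
100 79.5 37.0 79.4 -35.8 0.6
110 75.5 34.8 75.5 -32.7 1.0
120 71.5 29.2 71.4 -27.5 0.8
130 67.4 29.0 67.3 -27.3 0.8
140 63.2 28.3 63.2 -26.6 0.9
150 59.0 27.7 59.0 -26.0 0.9
160 54.7 27.1 54.7 -25.3 0.9
170 50.3 26.4 50.3 -25.1 0.7
180 45.9 25.7 45.9 -24.4 0.7
190 41.4 25.1 41.4 -23.7 0.7
200 36.8 24.8 36.8 -23.5 0.7
210 32.1 26.9 32.1 -26.0 0.4
220 27.4 29.4 27.3 -28.5 0.4
```

Request:
send_rows --deltas '[[[-0.008, -0.024, 0], 0], [[-0.021, -0.062, 0], 0], [[-0.035, -0.104, 0], 0], [[-0.05, -0.147, 0], 0], [[-0.064, -0.189, 0], 0]]'

```text
clock: 7.3
tool_pos: [0.4817, 0.0277, 0.1913]
orientation: [180.0, 0.0, -11.3]
force: [0.6, -0.4, -0.7]
opening: 0.0569
gripper_force: 4.0
```

Request:
send_rows --deltas '[[[-0.01, -0.03, 0], 0], [[-0.015, -0.045, 0], 0], [[-0.017, -0.05, 0], 0], [[-0.017, -0.05, 0], 0], [[-0.017, -0.05, 0], 0]]'

```text
clock: 7.72
tool_pos: [0.4767, 0.0681, 0.1912]
orientation: [180.0, 0.0, -11.3]
force: [-0.5, 0.2, -1.4]
opening: 0.057
gripper_force: 4.0
```

Run:
```python
from h import *
p=ctrl.snapshot("wrist"); save(p,"wrist4.png"); o=ctrl.get_obs(); print(o["tool_pos"],o["orientation"],o["opening"],o["gripper_force"])
for r in axis(p,o,o["tool_pos"][2]-.072+.026)[::3]: print(*r)
for d in ctrl.cut_out(p,"roll")[:1]: 
    x=np.array(d["xy"])*[560,420]; r=fit(p,d["pixels"],rollb(.015),[.5705,.05]); print("roll",d["conf"],x,r)
    y=np.radians(o["orientation"][2]); M=np.array([[np.cos(y),np.sin(y)],[-np.sin(y),np.cos(y)]]); print("roll in tool",M@(r[0]-o["tool_pos"][:2]))
```

```text
[0.47672721 0.06767613 0.19122263] [ 1.79982677e+02  1.83715286e-02 -1.13129634e+01] 0.05717725542632829 4.038420669772957
0 116.1 38.0 116.1 -34.7 1.6
30 105.7 40.8 105.7 -38.3 1.2
60 94.8 42.5 94.8 -40.0 1.3
90 83.4 39.3 83.5 -36.8 1.3
120 71.5 30.1 71.5 -27.5 1.3
150 59.0 27.7 59.0 -25.6 1.1
180 45.9 26.2 45.9 -24.1 1.1
210 32.1 26.8 32.1 -25.6 0.6
roll 0.94 [287.392  88.41 ] (array([0.5698, 0.0506]), np.float64(0.953))
roll in tool [0.0946142  0.00151355]
```

View pics/wrist4.png

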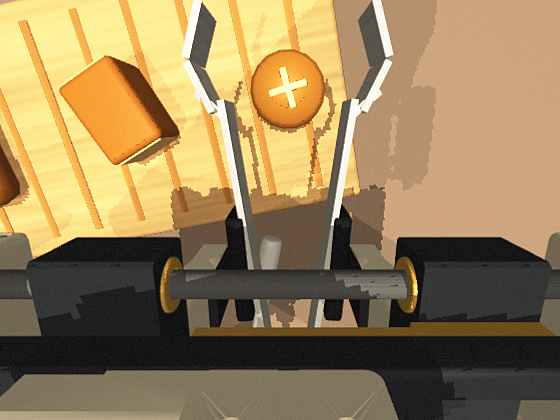

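The picture shows the roll at (288,88), between the open jaws at (187,55) and (390,55). The loaf end at (120,108) is clear. I'll descend around the roll.

Request:
send_rows --deltas '[[[-0.002, 0, 0.01], 0], [[-0.002, 0, 0.03], 0], [[-0.002, 0, 0.05], 0], [[-0.002, 0, 0.065], 0], [[-0.002, 0, 0.07], 0]]'

```text
clock: 8.33
tool_pos: [0.474, 0.0676, 0.1332]
orientation: [179.9, 0.2, -11.4]
force: [-0.6, -0.1, -1.5]
opening: 0.0569
gripper_force: 4.1
```

Request:
send_rows --deltas '[[[0, 0, 0.015], 0], [[0, 0, 0.03], 0], [[0, 0, 0.045], 0], [[0, 0, 0.051], 0], [[0, 0, 0.051], 0]]'

```text
clock: 8.75
tool_pos: [0.4747, 0.0681, 0.0936]
orientation: [179.9, 0.1, -11.3]
force: [0.5, -1.0, -0.1]
opening: 0.057
gripper_force: 4.1
```

Run:
```python
from h import *
p=ctrl.snapshot("wrist"); save(p,"wrist5.png"); o=ctrl.get_obs(); print(o["tool_pos"],o["orientation"],o["force"],o["opening"],o["gripper_force"])
for d in ctrl.cut_out(p,"roll")[:1]: 
    r=fit(p,d["pixels"],rollb(.015),[.5705,.05]); print("roll",d["conf"],r)
s=ctrl.snapshot("scene"); x=[int(v) for v in proj(s,[.57,.05,.04])]
c=s["color"][x[1]-60:x[1]+60,x[0]-80:x[0]+80]; c=cv2.resize(c,(400,300),interpolation=cv2.INTER_CUBIC)
w=cv2.resize(p["color"],(400,300)); cv2.imwrite("pics/both5.png",np.hstack([w,c])[:,:,::-1])
```

```text
[0.47509999 0.06831565 0.09436872] [ 1.79950997e+02  4.19887450e-02 -1.13000209e+01] [ 0.1433999   0.02693954 -0.28916242] 0.05705178681138637 4.062203893915823
roll 0.83 (array([0.5704, 0.0503]), np.float64(0.977))
```

View pics/both5.png

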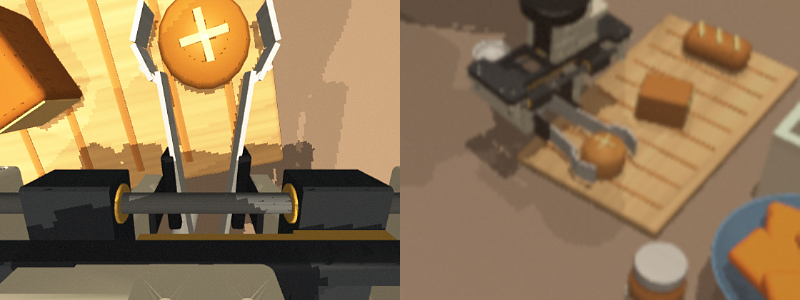

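The roll is centred between the jaws at (205,40) in the left half, clear of the loaf. I'll close gradually.

Request:
send_rows --deltas '[[[0, 0, 0], 0], [[0, 0, 0], 0], [[0, 0, 0], 0], [[0, 0, 0], 0], [[0, 0, 0], 0]]' --gripper 0.51

```text
clock: 9.32
tool_pos: [0.4754, 0.0687, 0.0949]
orientation: [-180.0, -0.0, -11.3]
force: [-0.8, 0.8, 0.5]
opening: 0.0469
gripper_force: 30.0
```

Request:
send_rows --deltas '[[[0, 0, 0], 0], [[0, 0, 0], 0], [[0, 0, 0], 0], [[0, 0, 0], 0], [[0, 0, 0], 0]]' --gripper 0.5

```text
clock: 9.73
tool_pos: [0.4754, 0.0687, 0.0947]
orientation: [-180.0, -0.0, -11.3]
force: [0.2, 1.2, 0.8]
opening: 0.0468
gripper_force: 30.0
```

Request:
send_rows --deltas '[[[0, 0, -0.005], 0], [[0, 0, -0.015], 0], [[0, 0, -0.03], 0], [[0, 0, -0.05], 0], [[0, 0, -0.07], 0]]'

```text
clock: 10.15
tool_pos: [0.4746, 0.0682, 0.1513]
orientation: [179.9, 0.1, -11.3]
force: [0.7, -0.1, -1.4]
opening: 0.047
gripper_force: 30.0
```

Request:
send_rows --deltas '[[[0, 0, -0.025], 0], [[0, 0, -0.05], 0], [[0, 0, -0.07], 0], [[0, 0, -0.08], 0], [[0, 0, -0.08], 0]]'

```text
clock: 10.57
tool_pos: [0.4758, 0.0688, 0.2166]
orientation: [-179.9, -0.2, -11.3]
force: [-0.8, 0.3, -2.1]
opening: 0.0471
gripper_force: 30.0
```

Run:
```python
from h import *
p=ctrl.snapshot("wrist"); save(p,"wrist6.png"); o=ctrl.get_obs(); print(o["tool_pos"],o["orientation"],o["force"],o["opening"],o["gripper_force"])
for d in ctrl.cut_out(p,"roll")[:1]: 
    r=fit(p,d["pixels"],rollb(.015+.12),[.5705,.05]); print("roll",d["conf"],r)
s=ctrl.snapshot("scene"); x=[int(v) for v in proj(s,[.57,.05,.1])]
for d in ctrl.cut_out(s,"plate"): 
    q=np.array(d["xy"])*[560,420]; print("plate",d["conf"],q,fit(s,d["pixels"],plateb,ray(s,q,.015)[:2]))
c=s["color"][x[1]-60:x[1]+60,x[0]-80:x[0]+80]; c=cv2.resize(c,(400,300),interpolation=cv2.INTER_CUBIC)
w=cv2.resize(p["color"],(400,300)); cv2.imwrite("pics/both6.png",np.hstack([w,c])[:,:,::-1])
t=ctrl.snapshot("top")
for d in ctrl.cut_out(t,"plate"): 
    q=np.array(d["xy"])*[560,420]; print("plate top",d["conf"],q,fit(t,d["pixels"],plateb,ray(t,q,.015)[:2]))
```

```text
[0.47517273 0.06863986 0.21512721] [-1.79929769e+02 -5.35309150e-02 -1.13067159e+01] [-0.1511539  -0.27518687 -2.18682113] 0.04686179156839053 29.976971447467804
roll 0.66 (array([0.5749, 0.0501]), np.float64(0.987))
plate 0.93 [219.912 276.612] (array([ 0.512 , -0.3844]), np.float64(0.96))
plate 0.92 [139.888 328.986] (array([ 0.4622, -0.5957]), np.float64(0.964))
plate 0.8 [155.008 237.594] (array([ 0.2735, -0.3927]), np.float64(0.965))
plate 0.61 [333.2   278.796] (array([ 0.7079, -0.1863]), np.float64(0.262))
plate top 0.96 [437.696 221.508] (array([ 0.4612, -0.5951]), np.float64(0.935))
plate top 0.6 [372.008 202.398] (array([ 0.5136, -0.382 ]), np.float64(0.929))
plate top 0.58 [377.104 279.384] (array([ 0.2726, -0.3931]), np.float64(0.936))
```

View pics/both6.png

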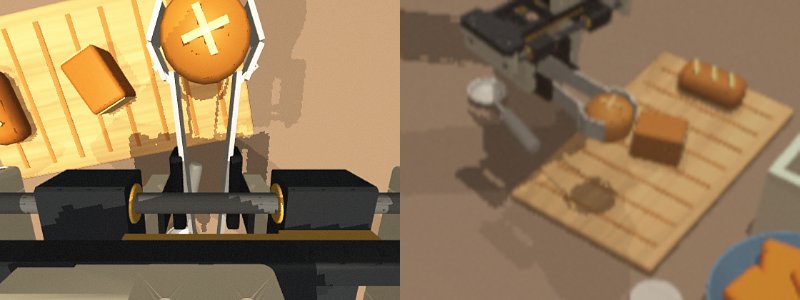

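The roll has lifted off the board, held in the jaws at (205,40) in the left half, and the other bread is undisturbed. I'll carry it to the plate.

Request:
send_rows --deltas '[[[0, 0.007, 0], 0], [[0.001, 0.022, 0], 0], [[0.003, 0.045, 0], 0], [[0.005, 0.075, 0], 0], [[0.008, 0.11, 0], 0]]'

```text
clock: 11.28
tool_pos: [0.4637, -0.0201, 0.2143]
orientation: [180.0, 0.0, -11.2]
force: [-0.1, 0.5, -1.3]
opening: 0.0467
gripper_force: 30.0
```

Request:
send_rows --deltas '[[[0.002, 0.035, 0], 0], [[0.005, 0.07, 0], 0], [[0.007, 0.105, 0], 0], [[0.01, 0.14, 0], 0], [[0.012, 0.175, 0], 0]]'

```text
clock: 11.7
tool_pos: [0.4452, -0.1602, 0.2144]
orientation: [180.0, 0.0, -11.3]
force: [0.9, 0.5, -2.1]
opening: 0.047
gripper_force: 30.0
```

Request:
send_rows --deltas '[[[0.002, 0.035, 0], 0], [[0.005, 0.07, 0], 0], [[0.007, 0.105, 0], 0], [[0.01, 0.14, 0], 0], [[0.012, 0.17, 0], 0]]'

```text
clock: 12.12
tool_pos: [0.4277, -0.2956, 0.2143]
orientation: [180.0, 0.0, -11.3]
force: [0.9, 1.0, -1.9]
opening: 0.0469
gripper_force: 30.0
```

Request:
send_rows --deltas '[[[0.002, 0.028, 0], 0], [[0.004, 0.055, 0], 0], [[0.005, 0.075, 0], 0], [[0.005, 0.087, 0], 0], [[0.005, 0.091, 0], 0]]'

```text
clock: 12.53
tool_pos: [0.4175, -0.367, 0.214]
orientation: [-180.0, 0.1, -11.4]
force: [0.7, 1.0, -1.9]
opening: 0.0472
gripper_force: 30.0
```

Run:
```python
from h import *
p=ctrl.snapshot("wrist"); o=ctrl.get_obs(); print(o["tool_pos"],o["orientation"],o["force"],o["opening"],o["gripper_force"])
f=o["tool_pos"][2]-.0945+.015
for d in ctrl.cut_out(p,"roll")[:1]: 
    r=fit(p,d["pixels"],rollb(f),[.513,-.383]); print("roll",d["conf"],r)
s=ctrl.snapshot("scene"); save(s,"scene7.png")
for d in ctrl.cut_out(s,"roll")[:2]: 
    print("roll",d["conf"],fit(s,d["pixels"],rollb(f),[.513,-.383]))
w=cv2.resize(p["color"],(400,300)); cv2.imwrite("pics/both7.png",np.hstack([w,cv2.resize(s["color"],(400,300))])[:,:,::-1])
for d in ctrl.cut_out(p,"plate")[:2]: print("plate",d["conf"],np.array(d["xy"])*[560,420],fit(p,d["pixels"],plateb,[.513,-.383]))
```

```text
[ 0.41777869 -0.36662685  0.21411487] [-1.79992576e+02  5.30933462e-02 -1.13853772e+01] [-0.23790227 -1.0635456  -1.07608008] 0.04707002657482337 29.97675508260727
roll 0.95 (array([ 0.5164, -0.3859]), np.float64(0.971))
roll 0.87 (array([ 0.5188, -0.3851]), np.float64(0.869))
plate 0.78 [297.92  315.882] (array([ 0.513, -0.383]), np.float64(0.0))
plate 0.67 [510.384 106.008] (array([ 0.513, -0.383]), np.float64(0.0))
```

View pics/both7.png

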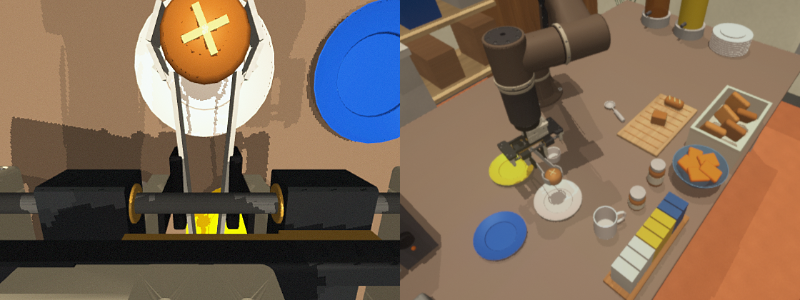

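The roll is in the jaws at (205,38) in the left half, above the white plate, and everything else stands as before. One small centring correction, a slight lowering, then hold.

Request:
send_rows --deltas '[[[-0.004, -0.002, 0.005], 0], [[-0.004, -0.002, 0.015], 0], [[-0.004, -0.002, 0.025], 0], [[-0.004, -0.002, 0.03], 0], [[-0.004, -0.002, 0.03], 0]]'

```text
clock: 13.2
tool_pos: [0.4153, -0.3628, 0.1889]
orientation: [-180.0, 0.1, -11.3]
force: [-0.8, 0.2, -2.0]
opening: 0.0472
gripper_force: 30.0
```

Request:
send_rows --deltas '[[[0, 0, 0], 0], [[0, 0, 0], 0], [[0, 0, 0], 0], [[0, 0, 0], 0], [[0, 0, 0], 0]]'

```text
clock: 13.62
tool_pos: [0.416, -0.3635, 0.1908]
orientation: [180.0, -0.0, -11.3]
force: [-0.2, -0.4, -1.8]
opening: 0.0472
gripper_force: 30.0
```

Run:
```python
from h import *
p=ctrl.snapshot("wrist"); o=ctrl.get_obs(); print(o["tool_pos"],o["opening"],o["gripper_force"],o["clock"])
f=o["tool_pos"][2]-.0945+.015
r=fit(p,ctrl.cut_out(p,"roll")[0]["pixels"],rollb(f),[.513,-.383]); print("roll",r,"clear",f-.018)
if r[1]>.9 and np.hypot(*(r[0]-[.513,-.3835]))<.012: print(ctrl.close_job())
```

```text
[ 0.41596209 -0.36344097  0.19078306] 0.04692272936227346 29.977052807807922 13.6667
roll (array([ 0.5147, -0.3821]), np.float64(0.976)) clear 0.09328305520551577
the job is handed in; nothing more can be done
None
```

I handed the job in at about 13.7 s: the tongs hold the roll still about 9 cm above the white plate, within about 3 mm of its middle; I saw no contact between gripper and roll and nothing else moved.

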